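# Set the row cursor of a gemstone tray

## Robot

A 6-joint arm with a two-finger parallel gripper is mounted at the origin on the work surface. World frame = base frame: x ahead of the robot, y to its left, z up, the work surface at z = 0. Lengths are in mm, angles in rad, forces in N, time in s.
With the tool pointing down it reaches from about 300 to 775 mm from the base axis. Payload 14.6 kg.
Tool frame: the origin (TCP) lies on the centre line of the jaws, within the pads' length; the fingertips stand ahead of it and the grasp point (between the pads) is the TCP (manip.tip_reach is the z of the fingertips in the tool frame, in mm); z points along the fingers, y is the direction in which the jaws open and shut (so a half turn about z gives the same grasp; the last joint's range is limited). The gripper opens to 94 mm and grips with 3 to 60 N. Pads are 16 mm wide; open, the fingers measure 119 mm over their backs; the gripper's body (75 mm by 177 mm) begins 78 mm behind the grasp point.
Start: joints at [1.22, 0.3, 1.521, -0, 1.321, -0.067], TCP at [154.001, 527.99, 224.446] pointing down, gripper open.
Joint ranges: [-3.03, 3.03], [-0.79, 2.21], [0.23, 2.52], [-1.04, 4.18], [0, 3.07], [-2.55, 2.55]. Speed limits (rad/s): [2.22, 2.22, 2.57, 3.14, 3.14, 3.14].

## Interface

Orientations are given as [roll, pitch, yaw] about the fixed x, y, z axes, in that order (R = Rz(yaw) Ry(pitch) Rx(roll)).
In Python, from cell import manip, camera, search_frame, masks_of, tip_of gives the robot as it stands.
- The arm moves only by the tool send_rows, never from a script. Its argument "plan" is a list of rows, each an object with "travel": the shift along the tool's x, y, z in mm, a list of three; "delta_rot": the turn, a rotation vector about the tool's x, y, z in degrees, a list of three; "fingers": the gripper's target within -1 to 1 (shut at 1, half-way at 0, fully open at -1). In form: [{"travel": [dx, dy, dz], "delta_rot": [wx, wy, wz], "fingers": fingers}, ...]. A call has 1 to 20 rows; each row shifts and turns the commanded pose from where the row before left it, along the tool's axes as they then stand; what a row does not reach is not made up. A row lasts 1/8 s, in which the tool goes at most 62.5 mm and 10.7 degrees, less where a joint would pass 70% of its speed; a pose out of reach is approached as far as the arm can. A call is refused whole if a number of a shift passes 62.5 or a number of a turn 10.7, either way. A call with a gripper value outside its range is refused whole. The fingers move at their own pace and stop on an object; "grip_force" is the grip in N (left out, the last holds). Time passes only in rows, so rows that do not move let the fingers close. It gives the time, the measured TCP pose, the force and the opening at its end, in the units of the state.
- manip.read_state(): the state, without advancing time (a new reading comes with each control period).
- camera(name): name is "scene" or "top" or "wrist"; returns a dict with "color" (384x512x3 uint8, red, green, blue), "z_map" (384x512 float32, mm along the optical axis (not along the pixel's ray), 0 where there is no reading), "fov_y" (degrees; the focal length in pixels is half the picture's height over the tangent of half this angle, whatever the lens; pixels are square), "cx", "cy" (the principal point, pixels), "world_from_camera" (4x4, takes a point from camera to world coordinates); the wrist camera has in their place "tool_from_camera" (4x4, takes a point from camera to tool coordinates, whose origin is the TCP and whose axes are the flange's). Camera axes: x right, y up, looking along -z (the intrinsics and any distortion apply to the point x, -y, -z); pixel columns grow to the right and rows downward; lengths in mm; the calibration is good to about 2 mm. A picture is of the moment at which its call begins: read the wrist's pose just before it.
- manip.sign_off(): hands the job in, once; it reports no verdict.
Trained networks look in the newest picture that a camera, given by its name, has taken for a name from the list of things; names that differ only in an ending like _2 or _b are one class to them, and where a whole thing is asked for, a point or a joint stands for the part that bears it (a point fixed in the world has none). Each returns a list of dicts, best first, with "confidence" (0 to 1); they miss things now and then, are a little off and sometimes report something else, mostly with a low value. They report only what shows in the picture. A call takes as long as a camera call.
- search_frame(name, camera): "at" ([x, y, z] in mm, in the coordinates of the camera as it stood for that picture, good to about 4 mm: the middle of the surface that is visible of it).
- masks_of(name, camera): "region" (384x512 bool, what is visible of it).
- tip_of(name, camera): "at" ([x, y, z] in mm, in the coordinates of the camera as it stood for that picture, good to about 4 mm: a listed point, or the origin of a listed thing).
The state is a dict: "clock": time; "joints": joint angles; "qd": joint speeds; "effort": joint torques, N m; "eef_pos": TCP position; "eef_rot": TCP orientation; "wrist_force": force on the tool from outside, world axes, zero at the start; "moment": the same for the moment, N m; "finger_gap": finger opening in mm.
Only numpy, scipy, OpenCV 4.12 (cv2) and the standard library are available. Lean on these libraries where they do the work, as an engineer would, in place of code of your own. Each camera call takes 0.05 s, during which the arm holds its last target. There are 200 camera calls.

## Task

The row cursor on this tray of cut stones shows the shop's picker which row to refill. With a fingertip, push the cursor along its rail until it clicks into the notch of the row that has a stone missing, then leave it there. Only push it: do not pinch it or lift it off the rail, and leave the loupe, dish and jar alone.

Things in the scene. Friction and masses are not known exactly. Their poses are not given: they have to be found in the camera images.
- gauge: Grey base plate, 210 (x) x 280 (y) x 8 mm, fixed to the counter; carries a white four-row tray and a notched metal rail. Origin at the centre of its underside, on the counter; x across (away from the robot at yaw 0), y along the rail, z up. The rail runs along y at x = -72 mm; the four rows run along x at y = -35, -1, 33 and 67 mm.
- rail_mid (a point): Middle of the rail's running top, 27 mm above the counter, at y = 0 of the gauge. Dark end stops 30 x 10 x 24 mm (top 32 mm above the counter) at y = -125 and +125 mm. Beside each tray row the rail has one rounded notch 14 mm long, about 3 mm deep, centred on the row.
- tray_mid (a point): Middle of the tray floor, at x = 28, y = 16 mm of the gauge, 13 mm above the counter. The tray is 142 mm in x and 140 mm in y, walls to 26 mm and stones to 30 mm above the counter; four rows of four cells, rows 34 mm apart.
- gap_row: The tray row that has a stone missing: three dark red stones 23 mm across and one empty cell (second from the rail); the other three rows have four stones each, 34.5 mm apart. Fixed. Origin in the middle of the row, 13 mm above the counter, axes parallel to the gauge's: x along the row, y along the rail. Which of the four rows it is changes.
- runner (a joint): Place of the cursor along the rail, m: 0 is the parked end (cursor's middle at y = -90 mm of the gauge), growing towards +y; the notches are at 0.055, 0.089, 0.123, 0.157, end 0.19. Starts between 0 and 0.03. Sliding takes about 2 N plus 12 N per m/s; within about 4 mm a notch pulls the cursor in, so the push falls to nothing; 5 to 8 N pushes it out and on to the next.
- pin (a joint): Height of the spring-loaded brass click pin in the cursor, in m: -0.001 to 0 while it rides on the plain rail, -0.003 to -0.004 when it has dropped into a notch. Its 8 mm thick head stands 3 mm out of the top of the post and then becomes flush with it.
- cursor (a joint): How far the cursor has been lifted off the rail, in m: 0 is seated. A magnet and its weight hold it down with about 8 N net; pulled harder it comes off.
- post_top (a point): Centre of the top of the cursor's upright steel push post, 90 mm above the counter. The post is 34 mm across the rail and 20 mm along it, from 50 to 90 mm above the counter, over the middle of the rail, on a dark saddle 44 mm across and 30 mm along the rail (18 to 50 mm above the counter). Its -y face, 10 mm from this point, is the one to push.
- pointer_tip (a point): End of the cursor's thin pointer, which reaches 54 mm from the rail's middle towards the tray (+x of the gauge), 40 mm above the counter. It points along the row when the cursor is in that row's notch.
- loupe: Loose black loupe, round, 36 mm across and 42 mm high, standing near the far (+y) end of the rail; origin under its middle. Leave alone.
- dish: Loose white ceramic dish, 70 mm across and 28 mm high, at the tray's -y side; origin under its middle. Leave alone.
- jar: Loose glass jar with a metal lid, 44 mm across and 55 mm high, beyond the tray (+x of the gauge); origin under its middle. Leave alone.
- post_back: The half of the steel push post on the -y side (the side to push on), 34 x 10 x 40 mm (x, y, z); origin at its centre, 70 mm above the counter and 5 mm to -y of the rail-wise middle of the cursor.
- post_front: The other half of the push post, on its +y side, same size; origin at its centre, 5 mm to +y of the middle. A seam parts the two halves; they move as one.

How it is judged:
By the outcome, as a careful person would: the job done as asked, in the order asked, and still so for the second after the job is handed in, with the robot touching nothing.
It also fails if it takes over 48 s, if anything falls off the work surface, if the arm or the gripper's body presses on something with over 40 N, if the wrist force passes 120 N, or if a joint passes its speed limit or range.

## Working session

There is one attempt and no reset: what is moved stays moved. The work goes in short steps, Python scripts to look and compute and a tool call to move; the robot and the scene stay as the last step left them, time stands still between calls to the robot, and variables do not carry over. Pictures are saved under pics/ and viewed, about 8 in all and at most 12, crops included, and the job is handed in when it is done.

Besides the shell and the picture viewer there is one more tool, called in YAML: its name, and indented under it one key for each argument. send_rows: Moves the arm, as the interface text tells. Its arguments: {"type":"object","properties":{"plan":{"type":"array"},"grip_force":{"type":"number"}},"required":["plan"]}

```bash
mkdir -p pics; cat > h.py <<'E'
import numpy as np, cv2
from cell import manip, camera, search_frame, masks_of, tip_of
def w(c,p): return (c["world_from_camera"]@np.r_[p,1])[:3]
def pix(c,P):
    q=np.linalg.inv(c["world_from_camera"])@np.r_[P,1]; f=192/np.tan(np.radians(c["fov_y"]/2))
    return c["cx"]+f*q[0]/-q[2], c["cy"]+f*q[1]/q[2]
def world_map(c):
    f=192/np.tan(np.radians(c["fov_y"]/2)); z=c["z_map"]; v,u=np.mgrid[:384,:512]
    P=np.stack([(u-c["cx"])/f*z,-(v-c["cy"])/f*z,-z,np.ones_like(z)],-1)
    return (P@c["world_from_camera"].T)[...,:3]
def save(n,im): cv2.imwrite("pics/"+n,im[...,::-1])
E
python3 - <<'E'
from h import *
np.set_printoptions(precision=1,suppress=True)
s=manip.read_state(); print({k:s[k] for k in("clock","eef_pos","eef_rot","wrist_force","finger_gap")},manip.tip_reach)
ims=[]
for n in("top","scene"):
    c=camera(n); ims.append(c["color"]); print(n,c["fov_y"],c["world_from_camera"][:3,3])
    for t in("gauge","rail_mid","tray_mid","gap_row","post_top","pointer_tip","loupe","dish","jar","post_back"):
        print(t,[(w(c,r["at"]),round(r["confidence"],2),np.array(pix(c,w(c,r["at"])))) for r in tip_of(t,n)[:2]])
    save(n+"1.png",c["color"])
save("both1.png",cv2.resize(np.vstack(ims),(512*600//768*1,600)) if 0 else np.vstack(ims)[:, :])
E
```

```text
{'clock': 0.0, 'eef_pos': array([153.9, 527.8, 223.9]), 'eef_rot': array([-3.1, -0. ,  2.9]), 'wrist_force': array([-0.2, -0.2, -0.5]), 'finger_gap': 93.74613240906561} 19.0
top 53.351691013113395 [449.8  -6.8 872.6]
gauge [(array([616.3, -32.1,   1.6]), 0.66, array([279.1, 214.7]))]
rail_mid [(array([546.3, -26.2,  31.9]), 0.95, array([274.3, 243.1]))]
tray_mid [(array([650.1, -17.9,  12. ]), 0.76, array([274.3, 198.9]))]
gap_row [(array([648. ,  -5.6,  13.5]), 0.74, array([269. , 199.2])), (array([ 595.2, -106.1,   36.8]), 0.19, array([312.4, 224.1]))]
post_top [(array([ 541.5, -101. ,   91.7]), 0.62, array([311.7, 245.6]))]
pointer_tip [(array([ 595. , -106.9,   38.7]), 0.6, array([312.8, 224.1]))]
loupe [(array([655.5, 186.8,   2.2]), 0.59, array([187.6, 189.7]))]
dish [(array([ 626.3, -232.2,   -1.7]), 0.7, array([365.2, 218.6]))]
jar [(array([ 761.1, -109.4,    0.6]), 0.8, array([316.1, 158.7]))]
post_back [(array([ 537.7, -106.4,   68. ]), 0.52, array([312.7, 248.8])), (array([ 756.2, -107.6,    0.7]), 0.24, array([315.2, 160.5]))]
scene 53.1098213804177 [963.5 290.6 683.5]
gauge [(array([619.1, -33.3,   4.3]), 0.56, array([234.9, 216.5]))]
rail_mid [(array([552.9, -25.9,  26.3]), 0.62, array([257.1, 193.2]))]
tray_mid [(array([646.8, -21.5,  13.1]), 0.72, array([230.3, 225.4]))]
gap_row [(array([650.5,  -1. ,  17.4]), 0.6, array([236.6, 230.7]))]
post_top [(array([543. , -96.9,  90.4]), 0.59, array([234.6, 155.1]))]
pointer_tip [(array([ 593.6, -104.4,   40.9]), 0.97, array([217.4, 182.3])), (array([ 624. , -227.3,   -1.5]), 0.16, array([171.2, 175.8]))]
loupe [(array([658.3, 188.4,  -0.7]), 0.86, array([310. , 292.7]))]
dish [(array([ 623.1, -229.8,    0.9]), 0.92, array([170.5, 174.4]))]
jar [(array([ 762.4, -107. ,   -2.1]), 0.7, array([162.2, 243.5]))]
post_back [(array([ 543.7, -105.4,   71.3]), 0.65, array([231.7, 159.5])), (array([617.5, -34.5,   2.3]), 0.59, array([235. , 216.2]))]
```

```bash
python3 - <<'E'
import cv2,numpy as np
a=cv2.imread("pics/top1.png");b=cv2.imread("pics/scene1.png")
a=cv2.resize(a[130:290,170:390],(800,582),interpolation=cv2.INTER_CUBIC)
cv2.imwrite("pics/topc.png",a); 
b=cv2.resize(b[100:320,120:380],(709,600),interpolation=cv2.INTER_CUBIC);cv2.imwrite("pics/scenec.png",b)
E
```

```text
(no output)
```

View pics/topc.png

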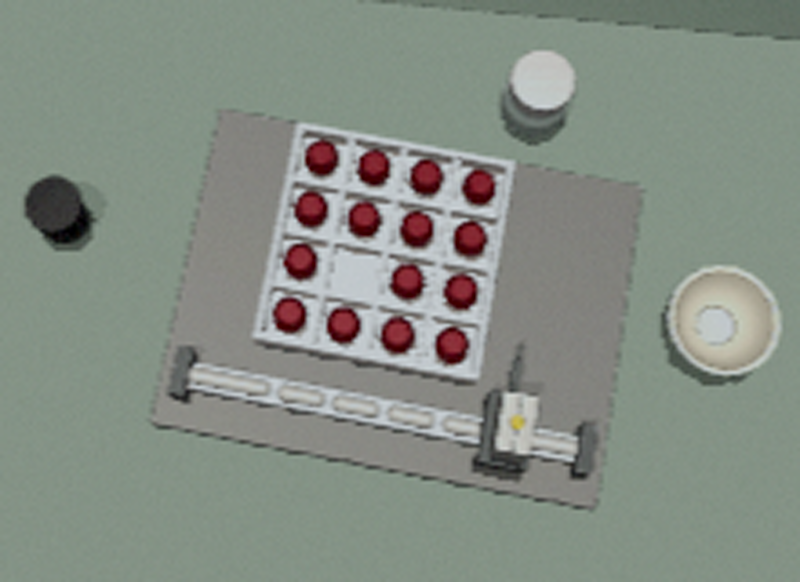

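View pics/scenec.png

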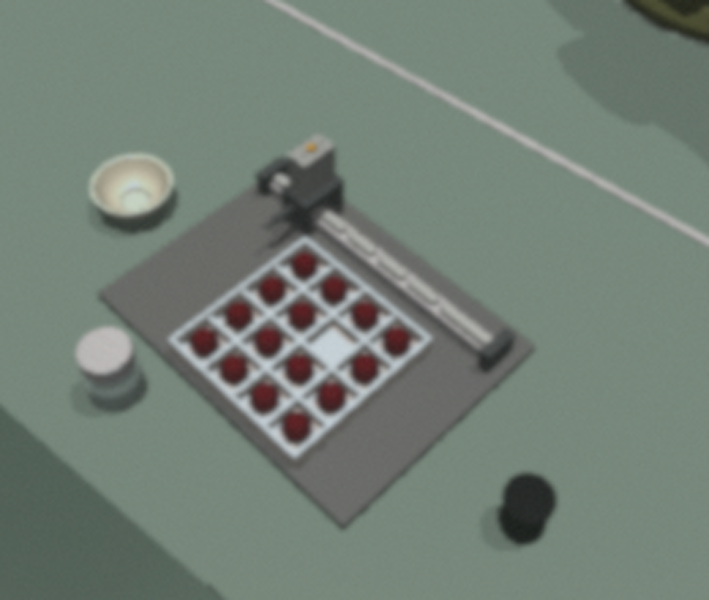

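```bash
python3 - <<'E'
from h import *
from scipy.optimize import least_squares
np.set_printoptions(precision=1,suppress=True)
print(manip.read_state()["eef_rot"])
G=np.array([[x,y] for x in 28+34.5*np.array([-1.5,-.5,.5,1.5]) for y in(-35,-1,33,67)])
E_=np.array([28-17.25,33])
for n in("top","scene"):
    c=camera(n); P=world_map(c); im=c["color"].astype(int)
    red=((im[...,0]>80)&(im[...,0]>2*im[...,1])&(im[...,0]>1.6*im[...,2])).astype(np.uint8)
    k,l,st,ct=cv2.connectedComponentsWithStats(red)
    f=192/np.tan(np.radians(c["fov_y"]/2)); C=c["world_from_camera"]
    S=[]
    for i in range(1,k):
        if st[i,4]<30: continue
        u,v=ct[i]; d=C[:3,:3]@np.array([(u-c["cx"])/f,-(v-c["cy"])/f,-1]); o=C[:3,3]; S.append((o+d*(23-o[2])/d[2])[:2])
    S=np.array(S); print(n,len(S))
    def world(p,q): s,co=np.sin(p[2]),np.cos(p[2]); return p[:2]+q@np.array([[co,s],[-s,co]])
    def res(p,ret=0):
        d=np.linalg.norm(S[:,None]-world(p,G)[None],axis=2); return d.min(1)
    best=min((least_squares(lambda p:res(p),[x,y,-.18],loss="soft_l1") for x in(612,617,622) for y in(-38,-33,-28)),key=lambda r:r.cost)
    p=best.x; d=np.linalg.norm(S[:,None]-world(p,G)[None],axis=2).min(0)
    print("gauge",p[:2],"yaw %.4f"%p[2],"maxres",res(p).max(),"missing",G[d>12])
    a=p[2]; R=np.array([[np.cos(a),np.sin(a)],[-np.sin(a),np.cos(a)]])
    for lo,hi in((82,97),):
        m=(P[...,2]>lo)&(P[...,2]<hi); Q=P[m]; q=(Q[:,:2]-p[:2])@R.T
        ok=(abs(q[:,0]+72)<35)&(q[:,1]>-130)&(q[:,1]<20); q=q[ok]
        print(lo,ok.sum(),"x",q[:,0].min(),q[:,0].max(),"y",np.percentile(q[:,1],[2,50,98]),"z",np.median(Q[ok][:,2]))
    for t in("post_top","pointer_tip","rail_mid"): print(t,R@(w(c,tip_of(t,n)[0]["at"])[:2]-p[:2]))
E
```

```text
[ 3.1 -0.   2.9]
top 15
gauge [621.9 -33.5] yaw -0.0988 maxres 1.0694178743030731 missing [[10.8 33. ]]
82 170 x -90.33859902012257 -56.54790904329253 y [-85.9 -76.  -66.4] z 90.38241709231056
post_top [-69.9 -67.3]
pointer_tip [-19.9 -75.5]
rail_mid [-76.2  -0. ]
scene 0Traceback (most recent call last):
  File "<stdin>", line 20, in <module>
  File "<stdin>", line 20, in <genexpr>
    return func(*args, **kwargs)
    vector_fun = VectorFunction(
        fun_wrapped,
    ...<6 lines>...
        workers=workers
    )
    self._update_fun()
    ~~~~~~~~~~~~~~~~^^
    self.f = self.fun_wrapped(xp_copy(self.x))
             ~~~~~~~~~~~~~~~~^^^^^^^^^^^^^^^^^
    return np.atleast_1d(self.fun(x))
                         ~~~~~~~~^^^
    return self.f(x, *self.args, **self.kwargs)
           ~~~~~~^^^^^^^^^^^^^^^^^^^^^^^^^^^^^^
  File "<stdin>", line 20, in <lambda>
  File "<stdin>", line 19, in res
ValueError: operands could not be broadcast together with shapes (0,1) (1,16,2)
```

send_rows:
  plan:
    - {"travel": [-38, -40, 4], "delta_rot": [0, 0, 0], "fingers": 1}
    - {"travel": [-38, -40, 4], "delta_rot": [0, 0, 0], "fingers": 1}
    - {"travel": [-38, -40, 4], "delta_rot": [0, 0, 0], "fingers": 1}
    - {"travel": [-38, -40, 4], "delta_rot": [0, 0, 0], "fingers": 1}
    - {"travel": [-38, -40, 4], "delta_rot": [0, 0, 0], "fingers": 1}
    - {"travel": [-38, -40, 4], "delta_rot": [0, 0, 0], "fingers": 1}
    - {"travel": [-38, -40, 4], "delta_rot": [0, 0, 0], "fingers": 1}
    - {"travel": [-38, -40, 4], "delta_rot": [0, 0, 0], "fingers": 1}
    - {"travel": [-38, -40, 4], "delta_rot": [0, 0, 0], "fingers": 1}
    - {"travel": [-38, -40, 4], "delta_rot": [0, 0, 0], "fingers": 1}
    - {"travel": [-38, -40, 4], "delta_rot": [0, 0, 0], "fingers": 1}
    - {"travel": [-38, -40, 4], "delta_rot": [0, 0, 0], "fingers": 1}
    - {"travel": [-38, -40, 4], "delta_rot": [0, 0, 0], "fingers": 1}
    - {"travel": [-38, -40, 4], "delta_rot": [0, 0, 0], "fingers": 1}
    - {"travel": [0, 0, 0], "delta_rot": [0, 0, 0], "fingers": 1}
    - {"travel": [0, 0, 0], "delta_rot": [0, 0, 0], "fingers": 1}
  grip_force: 20

```text
clock: 3.35
eef_pos: [507.6, -158.2, 168.3]
eef_rot: [3.141, -0.001, 2.858]
wrist_force: [-1.1, -0.7, -0.6]
finger_gap: 0.4
```

send_rows:
  plan:
    - {"travel": [0, 0, 0], "delta_rot": [0, 0, 9.93], "fingers": 1}
    - {"travel": [0, 0, 0], "delta_rot": [0, 0, 9.93], "fingers": 1}
    - {"travel": [0, 0, 0], "delta_rot": [0, 0, 9.93], "fingers": 1}
    - {"travel": [0, 0, 0], "delta_rot": [0, 0, 9.93], "fingers": 1}
    - {"travel": [0, 0, 0], "delta_rot": [0, 0, 9.93], "fingers": 1}
    - {"travel": [0, 0, 0], "delta_rot": [0, 0, 9.93], "fingers": 1}
    - {"travel": [0, 0, 0], "delta_rot": [0, 0, 9.93], "fingers": 1}
    - {"travel": [0, 0, 0], "delta_rot": [0, 0, 9.93], "fingers": 1}
    - {"travel": [10, 15, 0], "delta_rot": [0, 0, 0], "fingers": 1}
    - {"travel": [10, 15, 0], "delta_rot": [0, 0, 0], "fingers": 1}
    - {"travel": [0, 0, 30], "delta_rot": [0, 0, 0], "fingers": 1}
    - {"travel": [0, 0, 30], "delta_rot": [0, 0, 0], "fingers": 1}
    - {"travel": [0, 0, 0], "delta_rot": [0, 0, 0], "fingers": 1}
    - {"travel": [0, 0, 0], "delta_rot": [0, 0, 0], "fingers": 1}

```text
clock: 5.1
eef_pos: [540.6, -141.2, 109.8]
eef_rot: [3.14, 0.0, 1.474]
wrist_force: [0.3, -0.9, 1.5]
finger_gap: 0.1
```

send_rows:
  plan:
    - {"travel": [0, -1.5, 16], "delta_rot": [0, 0, 0], "fingers": 1}
    - {"travel": [0, 0, 15], "delta_rot": [0, 0, 0], "fingers": 1}
    - {"travel": [5, 0, 0], "delta_rot": [0, 0, 0], "fingers": 1}
    - {"travel": [5, 0, 0], "delta_rot": [0, 0, 0], "fingers": 1}
    - {"travel": [5, 0, 0], "delta_rot": [0, 0, 0], "fingers": 1}
    - {"travel": [0, 0, 0], "delta_rot": [0, 0, 0], "fingers": 1}
    - {"travel": [0, 0, 0], "delta_rot": [0, 0, 0], "fingers": 1}

```text
clock: 5.98
eef_pos: [539.8, -126.6, 77.6]
eef_rot: [3.141, 0.0, 1.471]
wrist_force: [-0.4, -1.1, 0.2]
finger_gap: 0.5
```

```bash
cat >> h.py <<'E'
g=np.array([621.9,-33.5]); a=-.0988; R=np.array([[np.cos(a),np.sin(a)],[-np.sin(a),np.cos(a)]])
def rep():
    s=manip.read_state(); print(s["clock"],"tcp gauge",R@(np.array(s["eef_pos"])[:2]-g),s["eef_pos"][2],"F along rail",(R@np.array(s["wrist_force"])[:2]),s["wrist_force"][2])
E
python3 - <<'E'
from h import *
np.set_printoptions(precision=1,suppress=True)
rep(); c=camera("scene"); a=c["color"][110:260,150:350]; save("s2.png",cv2.resize(a,(800,600),interpolation=cv2.INTER_CUBIC))
for t in("post_top","pointer_tip"): print(t,[(R@(w(c,r["at"])[:2]-g),r["confidence"]) for r in tip_of(t,"scene")[:1]])
E
```

```text
5.975 tcp gauge [ -72.5 -100.7] 77.64548849828515 F along rail [-0.3 -1.2] 0.1506514091146235
post_top [(array([-72.4, -73.6]), 0.64)]
pointer_tip [(array([-22.9, -73.1]), 0.63)]
```

View pics/s2.png

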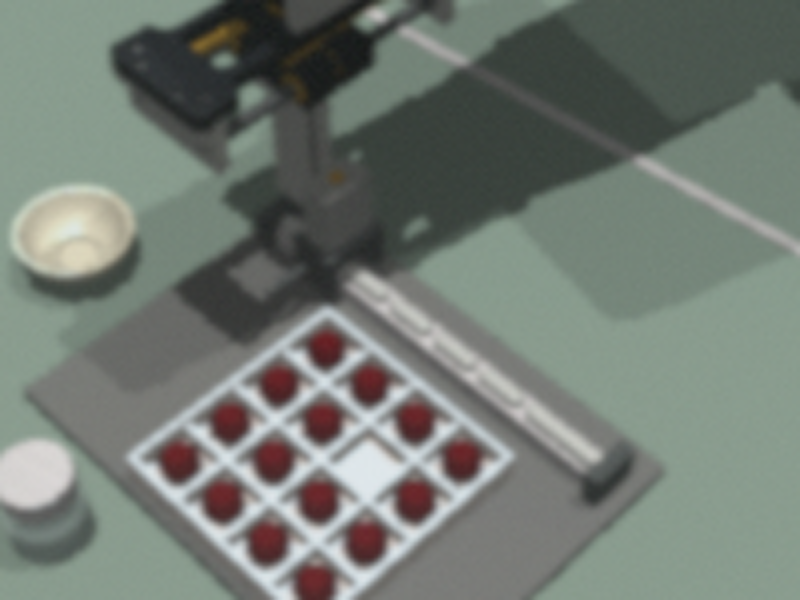

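send_rows:
  plan:
    - {"travel": [5, 0, 0], "delta_rot": [0, 0, 0], "fingers": 1}
    - {"travel": [5, 0, 0], "delta_rot": [0, 0, 0], "fingers": 1}
    - {"travel": [5, 0, 0], "delta_rot": [0, 0, 0], "fingers": 1}
    - {"travel": [5, 0, 0], "delta_rot": [0, 0, 0], "fingers": 1}
    - {"travel": [5, 0, 0], "delta_rot": [0, 0, 0], "fingers": 1}
    - {"travel": [5, 0, 0], "delta_rot": [0, 0, 0], "fingers": 1}
    - {"travel": [5, 0, 0], "delta_rot": [0, 0, 0], "fingers": 1}
    - {"travel": [5, 0, 0], "delta_rot": [0, 0, 0], "fingers": 1}
    - {"travel": [5, 0, 0], "delta_rot": [0, 0, 0], "fingers": 1}
    - {"travel": [5, 0, 0], "delta_rot": [0, 0, 0], "fingers": 1}

```text
clock: 7.38
eef_pos: [544.7, -76.9, 77.5]
eef_rot: [3.142, 0.001, 1.471]
wrist_force: [-0.5, -5.4, -0.3]
finger_gap: 0.7
```

```bash
cat >> h.py <<'E'
def post():
    for n in ("top","scene"):
        c=camera(n)
        for t in("post_top","pointer_tip"): print(n,t,[(R@(w(c,r["at"])[:2]-g),w(c,r["at"])[2],round(r["confidence"],2)) for r in tip_of(t,n)[:1]])
    return c
E
python3 - <<'E'
from h import *
np.set_printoptions(precision=1,suppress=True)
rep(); post(); rep()
E
```

```text
7.375 tcp gauge [-72.5 -50.8] 77.4556372949223 F along rail [ 0.  -5.5] -0.27999099235461133
top post_top []
top pointer_tip []
scene post_top [(array([ 10.6, 225.1]), np.float64(-1.139255051226769), 0.42)]
scene pointer_tip [(array([-22.2, -25.5]), np.float64(38.36288612792066), 0.7)]
7.675 tcp gauge [-72.5 -50.6] 77.37893209429981 F along rail [-0.9  0.2] -0.6524335162816252
```

send_rows:
  plan:
    - {"travel": [3, 0, 0], "delta_rot": [0, 0, 0], "fingers": 1}
    - {"travel": [3, 0, 0], "delta_rot": [0, 0, 0], "fingers": 1}

```text
clock: 7.92
eef_pos: [545.3, -70.8, 77.4]
eef_rot: [-3.142, 0.0, 1.471]
wrist_force: [-0.7, -1.8, -0.9]
finger_gap: 0.2
```

send_rows:
  plan:
    - {"travel": [4, 0, 0], "delta_rot": [0, 0, 0], "fingers": 1}
    - {"travel": [4, 0, 0], "delta_rot": [0, 0, 0], "fingers": 1}
    - {"travel": [4, 0, 0], "delta_rot": [0, 0, 0], "fingers": 1}
    - {"travel": [4, 0, 0], "delta_rot": [0, 0, 0], "fingers": 1}

```text
clock: 8.43
eef_pos: [546.9, -54.6, 77.5]
eef_rot: [-3.142, -0.0, 1.471]
wrist_force: [-0.4, -3.2, 0.1]
finger_gap: 0.6
```

send_rows:
  plan:
    - {"travel": [2, 0, 0], "delta_rot": [0, 0, 0], "fingers": 1}

```text
clock: 8.55
eef_pos: [547.1, -52.5, 77.4]
eef_rot: [-3.141, -0.0, 1.471]
wrist_force: [-1.3, -1.0, 0.9]
finger_gap: 0.3
```

send_rows:
  plan:
    - {"travel": [2, 0, 0], "delta_rot": [0, 0, 0], "fingers": 1}

```text
clock: 8.68
eef_pos: [547.3, -50.6, 77.4]
eef_rot: [3.142, -0.0, 1.471]
wrist_force: [0.2, -0.1, 0.4]
finger_gap: 0.5
```

send_rows:
  plan:
    - {"travel": [2, 0, 0], "delta_rot": [0, 0, 0], "fingers": 1}

```text
clock: 8.8
eef_pos: [547.6, -48.7, 77.5]
eef_rot: [3.141, -0.0, 1.471]
wrist_force: [-1.2, -0.4, 0.3]
finger_gap: 0.4
```

send_rows:
  plan:
    - {"travel": [2, 0, 0], "delta_rot": [0, 0, 0], "fingers": 1}

```text
clock: 8.93
eef_pos: [547.8, -47.0, 77.5]
eef_rot: [3.141, 0.0, 1.471]
wrist_force: [-1.2, -5.9, 0.8]
finger_gap: 0.6
```

send_rows:
  plan:
    - {"travel": [2, 0, 0], "delta_rot": [0, 0, 0], "fingers": 1}

```text
clock: 9.05
eef_pos: [547.9, -45.7, 77.5]
eef_rot: [3.142, 0.001, 1.471]
wrist_force: [-2.0, -7.8, 1.1]
finger_gap: 0.3
```

send_rows:
  plan:
    - {"travel": [2, 0, 0], "delta_rot": [0, 0, 0], "fingers": 1}

```text
clock: 9.18
eef_pos: [548.0, -43.6, 77.5]
eef_rot: [-3.142, 0.001, 1.471]
wrist_force: [-1.2, -4.9, 0.2]
finger_gap: 0.6
```

send_rows:
  plan:
    - {"travel": [2, 0, 0], "delta_rot": [0, 0, 0], "fingers": 1}

```text
clock: 9.3
eef_pos: [548.3, -41.4, 77.5]
eef_rot: [3.142, 0.001, 1.471]
wrist_force: [-0.5, -4.0, 0.5]
finger_gap: 0.4
```

send_rows:
  plan:
    - {"travel": [4, 0, 0], "delta_rot": [0, 0, 0], "fingers": 1}
    - {"travel": [4, 0, 0], "delta_rot": [0, 0, 0], "fingers": 1}
    - {"travel": [4, 0, 0], "delta_rot": [0, 0, 0], "fingers": 1}
    - {"travel": [4, 0, 0], "delta_rot": [0, 0, 0], "fingers": 1}
    - {"travel": [3, 0, 0], "delta_rot": [0, 0, 0], "fingers": 1}

```text
clock: 9.93
eef_pos: [550.2, -21.8, 77.5]
eef_rot: [-3.142, -0.0, 1.472]
wrist_force: [-1.0, -2.9, 2.0]
finger_gap: 0.6
```

send_rows:
  plan:
    - {"travel": [2, 0, 0], "delta_rot": [0, 0, 0], "fingers": 1}

```text
clock: 10.05
eef_pos: [550.4, -19.8, 77.4]
eef_rot: [3.142, -0.0, 1.471]
wrist_force: [-1.6, -2.2, 1.2]
finger_gap: 0.7
```

send_rows:
  plan:
    - {"travel": [1.5, 0, 0], "delta_rot": [0, 0, 0], "fingers": 1}

```text
clock: 10.18
eef_pos: [550.6, -18.4, 77.4]
eef_rot: [3.142, -0.0, 1.471]
wrist_force: [-0.3, -1.8, 1.3]
finger_gap: 0.5
```

send_rows:
  plan:
    - {"travel": [1, 0, 0], "delta_rot": [0, 0, 0], "fingers": 1}
    - {"travel": [0, 0, 0], "delta_rot": [0, 0, 0], "fingers": 1}

```text
clock: 10.42
eef_pos: [550.7, -17.4, 77.4]
eef_rot: [3.142, -0.0, 1.471]
wrist_force: [0.4, 0.8, -0.2]
finger_gap: 0.4
```

```bash
python3 - <<'E'
from h import *
np.set_printoptions(precision=1,suppress=True)
rep(); c=post(); rep()
a=c["color"][110:260,150:350]; save("s3.png",cv2.resize(a,(800,600),interpolation=cv2.INTER_CUBIC))
E
```

```text
10.425 tcp gauge [-72.5   9. ] 77.37772186541473 F along rail [0.3 0.8] -0.19984429140422869
top post_top []
top pointer_tip []
scene post_top [(array([-74.7,  31.3]), np.float64(90.57477765141232), 0.61)]
scene pointer_tip [(array([-21.7,  28.2]), np.float64(40.870330791239894), 0.73)]
10.725 tcp gauge [-72.5   8.8] 77.444204527245 F along rail [-1.   0.4] -0.31220639021375823
```

View pics/s3.png

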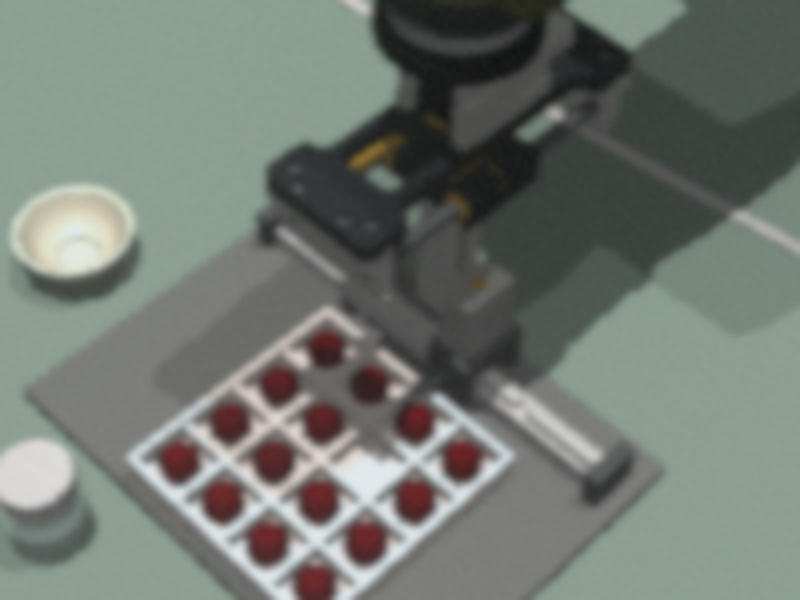

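send_rows:
  plan:
    - {"travel": [1, 0, 0], "delta_rot": [0, 0, 0], "fingers": 1}

```text
clock: 10.85
eef_pos: [550.7, -16.6, 77.4]
eef_rot: [-3.142, 0.0, 1.471]
wrist_force: [-0.6, 0.1, -0.2]
finger_gap: 0.5
```

send_rows:
  plan:
    - {"travel": [1, 0, 0], "delta_rot": [0, 0, 0], "fingers": 1}

```text
clock: 10.98
eef_pos: [550.8, -15.6, 77.4]
eef_rot: [-3.142, -0.0, 1.471]
wrist_force: [0.7, 0.0, 0.2]
finger_gap: 0.3
```

send_rows:
  plan:
    - {"travel": [0.7, 0, 0], "delta_rot": [0, 0, 0], "fingers": 1}
    - {"travel": [0, 0, 0], "delta_rot": [0, 0, 0], "fingers": 1}

```text
clock: 11.22
eef_pos: [550.9, -14.9, 77.4]
eef_rot: [3.142, 0.0, 1.471]
wrist_force: [-0.3, -0.1, -0.2]
finger_gap: 0.5
```

Pushing 2.7 mm further met no force, so the cursor has snapped ahead into the notch. I'm backing off to check.

send_rows:
  plan:
    - {"travel": [-5, 0, 0], "delta_rot": [0, 0, 0], "fingers": 1}
    - {"travel": [-15, 0, 0], "delta_rot": [0, 0, 0], "fingers": 1}
    - {"travel": [-20, 0, 0], "delta_rot": [0, 0, 0], "fingers": 1}
    - {"travel": [0, 0, -40], "delta_rot": [0, 0, 0], "fingers": 1}
    - {"travel": [0, 0, -40], "delta_rot": [0, 0, 0], "fingers": 1}
    - {"travel": [-40, -40, -40], "delta_rot": [0, 0, 0], "fingers": 1}
    - {"travel": [-40, -40, 0], "delta_rot": [0, 0, 0], "fingers": 1}
    - {"travel": [-40, -40, 0], "delta_rot": [0, 0, 0], "fingers": 1}
    - {"travel": [-40, -20, 0], "delta_rot": [0, 0, 0], "fingers": 1}
    - {"travel": [0, 0, 0], "delta_rot": [0, 0, 0], "fingers": 1}
    - {"travel": [0, 0, 0], "delta_rot": [0, 0, 0], "fingers": 1}

```text
clock: 12.6
eef_pos: [396.0, -196.9, 193.6]
eef_rot: [3.141, -0.0, 1.47]
wrist_force: [-0.1, 0.2, -0.1]
finger_gap: 0.2
```

```bash
python3 - <<'E'
from h import *
np.set_printoptions(precision=1,suppress=True)
rep(); sc=post(); c=camera("top"); P=world_map(c)
m=(P[...,2]>82)&(P[...,2]<97); q=(P[m][:,:2]-g)@R.T; q=q[(abs(q[:,0]+72)<35)&(abs(q[:,1])<130)]
print(len(q),"x",q[:,0].min(),q[:,0].max(),"y",np.percentile(q[:,1],[2,50,98]))
for t in("loupe","dish","jar"): print(t,w(c,tip_of(t,"top")[0]["at"]))
A=cv2.resize(c["color"][150:290,180:340],(457,400),interpolation=cv2.INTER_CUBIC)
B=cv2.resize(sc["color"][130:260,180:300],(343,372),interpolation=cv2.INTER_CUBIC); B=np.vstack([B,np.zeros((28,343,3),np.uint8)])
save("f.png",np.hstack([A,B]))
E
```

```text
12.6 tcp gauge [-208.7 -184.8] 193.61105383452107 F along rail [-0.1  0.2] -0.1180724020354346
top post_top [(array([-71.2,  35.4]), np.float64(92.37036434575464), 0.63)]
top pointer_tip [(array([-20.5,  31.8]), np.float64(38.37423760113211), 0.61)]
scene post_top [(array([-73.2,  35.1]), np.float64(86.79039943660075), 0.77)]
scene pointer_tip [(array([-24.5,  34.9]), np.float64(40.56889784072223), 0.81)]
163 x -90.57497517716125 -57.35973293998861 y [21.9 31.3 40.9]
loupe [649.8  -5.5  11.5]
dish [ 627.  -231.3   -0.1]
jar [ 757.7 -109.9    2.9]
```

View pics/f.png

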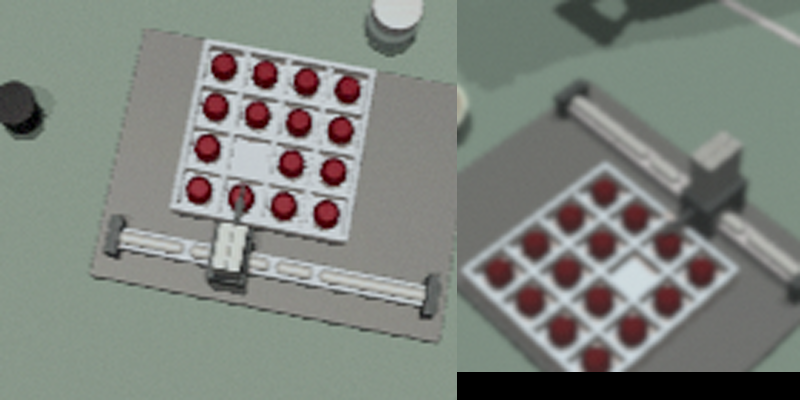

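The top view shows the pointer at (240,200) lined up with the gap cell at (252,158). The yellow pin head no longer shows on the post, so it has dropped in. The loupe, dish and jar look undisturbed.

```bash
python3 -c "
from cell import manip; print(manip.sign_off())"
```

```text
the job is handed in; nothing more can be done
None
```

The cursor is in the notch of the row with the missing stone, and the job is handed in at about 13 s on the robot's clock. That is the third row from the parked end (y = 33 mm, runner 0.123). I pushed the post's -y face with the closed fingertips, past notches 1 and 2, then backed the arm clear.

**Last checks:**
- **Seated in the notch:** the push force fell to zero over the last 2.7 mm. The brass pin head no longer shows on top of the post.
- **Position along the rail:** the networks put the post at about 35 mm and the pointer at 32–35 mm. Depth gave 31.3 mm. They disagree by about 4 mm, but all sit around 33 mm and well away from the neighbouring notches.
- **Other items:** the dish and jar measured where they were before. The final network report for the loupe was false, placing it on the tray. In the picture it stands where it was, and the arm never went near it.

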